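# Find the socket key left latched and release it

## Robot

A 6-joint arm with a two-finger parallel gripper is mounted at the origin on the work surface. World frame = base frame: x ahead of the robot, y to its left, z up, the work surface at z = 0. Lengths are in mm, angles in rad, forces in N, time in s.
With the tool pointing down it reaches from about 275 to 1000 mm from the base axis. Payload 8.4 kg.
Tool frame: the origin (TCP) lies midway between the tips of the shut fingers; the grasp point (between the pads) lies 19 mm behind it; z points along the fingers, y is the line along which they close (so a half turn about z gives the same grasp; the last joint's range is limited). The gripper opens to 85 mm and grips with 20 to 120 N. Pads are 22 mm wide; open, the fingers measure 114 mm over their backs; the gripper's body (76 mm by 85 mm) begins 54 mm behind the grasp point. The pads swing forward as they close: fully open they stand 13 mm farther back than shut.
Start: joints at [1.221, 0.353, 1.633, -0, 1.155, -0.002], TCP at [213.018, 587.581, 231.281] pointing down, gripper open.
Joint ranges: [-2.63, 2.63], [-0.92, 2.1], [0.06, 2.66], [-1.3, 4.44], [0, 2.69], [-3.02, 3.02]. Speed limits (rad/s): [2.22, 2.22, 2.79, 3.14, 3.14, 3.14].

## Interface

Orientations are given as [roll, pitch, yaw] about the fixed x, y, z axes, in that order (R = Rz(yaw) Ry(pitch) Rx(roll)).
In Python, from rig import monitor, imaging, r gives the robot as it stands.
- The arm moves only by the tool drive_tool, never from a script. Its argument "plan" is a list of rows, each an object of numbers: "x", "y", "z": the shift along the tool's x, y, z in units of 50 mm (1.0 is 50 mm); "ax", "ay", "az": the turn, a rotation vector about the tool's x, y, z in units of 6 degrees (1.0 is 6 degrees); "hand": the finger opening in mm, from 0 to 85.4. In form: [{"x": .., "y": .., "z": .., "ax": .., "ay": .., "az": .., "hand": ..}, ...]. A call has 1 to 8 rows; each row is the pose to reach, as a shift and turn from the pose commanded when the call began, along the tool's axes at that moment; what a row does not reach only later rows make up. A row lasts 1/10 s, in which the tool goes at most 50 mm and 8.59 degrees, less where a joint would pass 70% of its speed; a pose out of reach is approached as far as the arm can. A call with a gripper value outside its range is refused whole. The fingers move at their own pace and stop on an object; "grip_force" is the grip in N (left out, the last holds). Time passes only in rows, so rows that repeat a pose let the fingers close. It gives the time, the measured TCP pose, the force, the opening and the grip force at its end, in the units of the state.
- monitor.sense(): the state, without advancing time (a new reading comes with each control period).
- imaging.grab_frame(name): name is "scene" or "side" or "wrist"; returns the picture (384x512x3 uint8, red, green, blue); there is no depth.
- imaging.camera_info(name): a dict with "mtx" (3x3 intrinsics, pixels), "R" (3x3) and "t" (3): a world point X has camera coordinates R X + t. Camera axes: x right, y down, z forward; pixel columns grow to the right and rows downward; lengths in mm; the calibration is good to about 2 mm. A picture is of the moment at which its call begins: read the wrist's pose just before it. camera_info takes no time and is no camera call; for the wrist camera it gives the pose at the moment of the call.
- r.sign_off(): hands the job in; it is judged then, once.
The state is a dict: "clock": time; "qpos": joint angles; "qvel": joint speeds; "joint_efforts": joint torques, N m; "eef_pos": TCP position; "tcp_rot": TCP orientation; "contact_force": force on the tool from outside, world axes, zero at the start; "wrist_torque": the same for the moment, N m; "opening": opening from 0.0 (shut) to 1.0 (fully open); "grasp_force": force on a finger pad.
Only numpy, scipy, OpenCV 4.12 (cv2) and the standard library are available. Lean on these libraries where they do the work, as an engineer would, in place of code of your own. Each camera call takes 0.05 s, during which the arm holds its last target. There are 200 camera calls.

## Task

The collage class is over and one of the four identical orange push keys on the grey switch box is still latched down. Tap keys lightly with a fingertip until you have found the latched one and lift the finger off it again, so that it stays latched; then press that key all the way in and let go, so that it springs up. Do not push the other keys in, pick nothing up, and leave the glue stick, paint jar and scissors where they are.

Things in the scene. Friction and masses are not known exactly. Their poses are not given: they have to be found in the camera images.
- box: grey metal bench switch box, fixed to the table, 150 (x) x 270 (y) x 45 mm high, origin at the centre of its underside on the table. The row of keys runs along its y axis, 36 mm to the -x side (robot side) of its centre; four round white socket faces, flat, lie on the +x side
- switch_a: one of four identical black square bezels, 40 x 40 x 3 mm, with its orange push key, fixed on the box top 60 mm apart in a row along the box's y axis, in any order of names. Origin: bezel's centre, on the box's top face 45 mm above the table; the key is centred on it. Spring: an up key yields from about 2 N, then 0.2 N per mm; the latched one from 3 N, unlatching when fully in (about 5 N)
- switch_b: one of four identical black square bezels, 40 x 40 x 3 mm, with its orange push key, fixed on the box top 60 mm apart in a row along the box's y axis, in any order of names. Origin: bezel's centre, on the box's top face 45 mm above the table; the key is centred on it. Spring: an up key yields from about 2 N, then 0.2 N per mm; the latched one from 3 N, unlatching when fully in (about 5 N)
- switch_c: one of four identical black square bezels, 40 x 40 x 3 mm, with its orange push key, fixed on the box top 60 mm apart in a row along the box's y axis, in any order of names. Origin: bezel's centre, on the box's top face 45 mm above the table; the key is centred on it. Spring: an up key yields from about 2 N, then 0.2 N per mm; the latched one from 3 N, unlatching when fully in (about 5 N)
- switch_d: one of four identical black square bezels, 40 x 40 x 3 mm, with its orange push key, fixed on the box top 60 mm apart in a row along the box's y axis, in any order of names. Origin: bezel's centre, on the box's top face 45 mm above the table; the key is centred on it. Spring: an up key yields from about 2 N, then 0.2 N per mm; the latched one from 3 N, unlatching when fully in (about 5 N)
- key_a (a joint): travel of the orange push key, 25 x 25 mm, in the middle of switch_a. 0 m = fully up, its flat top 16 mm above the box's top face; grows as it goes straight down: 0.006 = latched (top 10 mm above the box), 0.011 = fully in (top 5 mm above the box). An up key springs back from a light tap of up to 4 mm, but pushed in 6 mm it latches
- key_b (a joint): travel of the orange push key, 25 x 25 mm, in the middle of switch_b. 0 m = fully up, its flat top 16 mm above the box's top face; grows as it goes straight down: 0.006 = latched (top 10 mm above the box), 0.011 = fully in (top 5 mm above the box). An up key springs back from a light tap of up to 4 mm, but pushed in 6 mm it latches
- key_c (a joint): travel of the orange push key, 25 x 25 mm, in the middle of switch_c. 0 m = fully up, its flat top 16 mm above the box's top face; grows as it goes straight down: 0.006 = latched (top 10 mm above the box), 0.011 = fully in (top 5 mm above the box). An up key springs back from a light tap of up to 4 mm, but pushed in 6 mm it latches
- key_d (a joint): travel of the orange push key, 25 x 25 mm, in the middle of switch_d. 0 m = fully up, its flat top 16 mm above the box's top face; grows as it goes straight down: 0.006 = latched (top 10 mm above the box), 0.011 = fully in (top 5 mm above the box). An up key springs back from a light tap of up to 4 mm, but pushed in 6 mm it latches
- glue_stick: glue stick standing upright, dark with white foot and cap, 27 mm across, 95 mm tall, loose; origin at the centre of its underside
- paint_jar: closed paint jar with red label and white lid, 60 mm across, 85 mm tall, loose; origin at the centre of its underside
- scissors: scissors with blue handles lying flat, about 190 mm long, 10 mm high, loose; origin at the middle on the table, blades towards its +x

How it is judged (in metres and radians):
On the way, in this order (a step that is already met when the one before it is completed fails the run):
1. the latched key is tapped lightly, without pushing it in (contact force between the fingers and switch_c above 0.3 N and value of joint key_c between 0.0045 and 0.008 m).
2. the finger is lifted off it and the key is still latched (contact force between the fingers and switch_c below 0.05 N and value of joint key_c between 0.0045 and 0.008 m), for 0.1 s.
3. the latched key is pressed in (value of joint key_c above 0.0085 m).
4. it has sprung up (value of joint key_c below 0.0015 m), for 0.2 s.
At the end, for the whole second after the job is handed in: All four keys stand fully up (within 1.5 mm) and are let go; glue stick, paint jar and scissors rest within 20 mm of where they started (value of joint each of key_a, key_b, key_c, key_d below 0.0015 m and distance of each of glue_stick, paint_jar, scissors from where it was at the start of the episode below 0.02 m and linear speed of each of glue_stick, paint_jar, scissors below 0.02 m/s); the robot touches nothing.
It fails at once if one of the other keys is pushed in by more than 5 mm (value of joint any of key_a, key_b, key_d above 0.005 m).
It fails at once if the glue stick, paint jar or scissors are moved by 20 mm, lifted by 8 mm or tipped (distance of any of glue_stick, paint_jar, scissors from where it was at the start of the episode above 0.02 m or height (world z) of any of glue_stick, paint_jar, scissors above 0.008 m or angle between any of glue_stick, paint_jar, scissors's own z axis and vertical above 0.4 rad).
It also fails if it takes over 48 s, if anything falls off the work surface, if the arm or the gripper's body presses on something with over 40 N, if the wrist force passes 120 N, or if a joint passes its speed limit or range.

## Working session

There is one attempt and no reset: what is moved stays moved. The work goes in short steps, Python scripts to look and compute and a tool call to move; the robot and the scene stay as the last step left them, time stands still between calls to the robot, and variables do not carry over. Pictures are saved under pics/ and viewed, at most 10 in all, crops included, and the job is handed in when it is done.

Besides the shell and the picture viewer there is one more tool, called after "Emit:" by a JSON object that holds its "op" and its "data", one argument or row to a line. drive_tool: Moves the arm, as the interface text tells. Its arguments: {"type":"object","properties":{"plan":{"type":"array","items":{"type":"object","properties":{"x":{"type":"number"},"y":{"type":"number"},"z":{"type":"number"},"ax":{"type":"number"},"ay":{"type":"number"},"az":{"type":"number"},"hand":{"type":"number"}}}},"grip_force":{"type":"number"}},"required":["plan"]}

```bash
mkdir -p pics
python3 - <<'E'
from rig import monitor, imaging, r
import cv2,numpy as np
s=monitor.sense();print({k:np.round(v,3) for k,v in s.items()})
a=[imaging.grab_frame(n) for n in("scene","side")]
for n,i in zip(("scene","side"),a): cv2.imwrite(f"pics/{n}.png",i[:,:,::-1])
cv2.imwrite("pics/both.png",cv2.resize(np.vstack(a),None,fx=.78,fy=.78)[:,:,::-1])
for n in("scene","side"):
  c=imaging.camera_info(n);print(n,np.round(c["mtx"],1).tolist(),np.round(c["R"],3).tolist(),np.round(c["t"],1))
E
```

```text
{'clock': np.float64(0.0), 'qpos': array([ 1.221,  0.354,  1.634, -0.   ,  1.155, -0.002]), 'qvel': array([-0.   , -0.   ,  0.   ,  0.001, -0.   , -0.002]), 'joint_efforts': array([-1.0000e-03, -6.0527e+01, -3.4206e+01,  0.0000e+00,  9.0000e-03,
        0.0000e+00]), 'eef_pos': array([212.851, 587.142, 230.576]), 'tcp_rot': array([-3.14 ,  0.   ,  2.794]), 'contact_force': array([ 0.454, -0.122, -0.24 ]), 'wrist_torque': array([-0.017,  0.003,  0.001]), 'grasp_force': np.float64(0.0), 'opening': np.float64(0.997)}
scene [[481.1, 0.0, 259.9], [0.0, 481.1, 183.4], [0.0, 0.0, 1.0]] [[0.673, 0.739, 0.012], [0.615, -0.551, -0.564], [-0.41, 0.387, -0.826]] [-408.  -286.5 1461.7]
side [[458.8, 0.0, 260.1], [0.0, 458.8, 199.0], [0.0, 0.0, 1.0]] [[0.961, -0.275, -0.021], [-0.197, -0.632, -0.75], [0.193, 0.725, -0.661]] [-497.   199.3  889.6]
```

View pics/both.png

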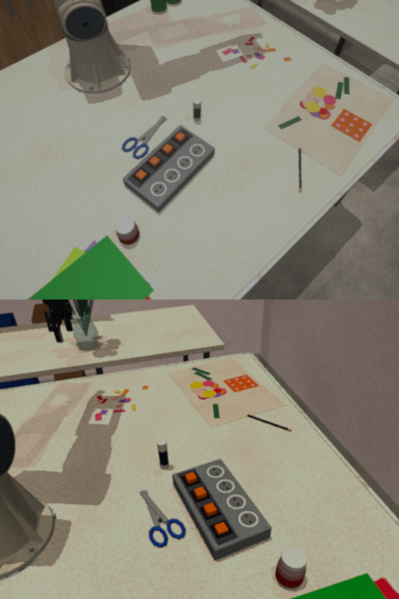

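The top half is the scene view, with the keys at about (140–180, 135–175) in the shrunk picture. The bottom half is the side view, with the keys at about (190–222, 478–530). The scissors lie on the robot side of the box, the glue stick by its +y end and the jar by its −y end. Next I mask the orange keys and triangulate them.

```bash
cat > h.py <<'E'
import cv2,numpy as np
from rig import monitor, imaging, r
def keys(img,roi,dbg=None):
    hsv=cv2.cvtColor(img,cv2.COLOR_RGB2HSV)
    m=cv2.inRange(hsv,(3,150,70),(18,255,255))
    k=np.zeros_like(m);x0,x1,y0,y1=roi;k[y0:y1,x0:x1]=m[y0:y1,x0:x1]
    n,l,st,c=cv2.connectedComponentsWithStats(k)
    return [(c[i],st[i].tolist()) for i in range(1,n) if st[i][4]>25],k
def ray(info,p,z):
    M,R,t=info["mtx"],info["R"],info["t"]
    d=R.T@np.linalg.inv(M)@np.array([p[0],p[1],1]);o=-R.T@t
    return o+d*(z-o[2])/d[2]
def P(i): return i["mtx"]@np.c_[i["R"],i["t"]]
E
python3 - <<'E'
from h import *
rois={"scene":(160,250,150,240),"side":(225,300,215,300)}
out={}
for n,roi in rois.items():
    img=cv2.imread(f"pics/{n}.png")[:,:,::-1].copy();inf=imaging.camera_info(n)
    ks,m=keys(img,roi)
    for c,s in ks: print(n,c.round(1),s,ray(inf,c,58).round(1))
    out[n]=sorted([c for c,s in ks],key=lambda c:c[1])
a,b=[np.array(out[n]).T for n in rois]
if a.shape==b.shape:
    X=cv2.triangulatePoints(P(imaging.camera_info("scene")),P(imaging.camera_info("side")),a,b);print((X[:3]/X[3]).T.round(1))
A=cv2.imread("pics/scene.png")[140:280,140:290];B=cv2.imread("pics/side.png")[190:330,200:350]
cv2.imwrite("pics/c.png",cv2.resize(np.hstack([A,B]),(800,373),interpolation=cv2.INTER_CUBIC))
E
```

```text
scene [230.6 174.8] [225, 170, 12, 11, 90] [488.5   5.8  58. ]
scene [214.7 190.2] [209, 185, 13, 12, 104] [498.  -53.7  58. ]
scene [197.8 206. ] [191, 200, 14, 13, 109] [ 506.2 -112.9   58. ]
scene [180.4 223.5] [174, 217, 14, 13, 113] [ 516.9 -173.4   58. ]
side [244.5 227.6] [237, 221, 16, 15, 170] [485.4   1.7  58. ]
side [256.4 247. ] [248, 239, 17, 17, 191] [494.3 -57.4  58. ]
side [269.2 268.2] [261, 260, 17, 18, 213] [ 502.9 -116.5   58. ]
side [283.5 292.4] [275, 285, 18, 15, 199] [ 511.2 -177.4   58. ]
[[ 486.2    7.3   53.1]
 [ 495.3  -52.1   52.6]
 [ 503.8 -111.8   53. ]
 [ 513.  -171.7   50.4]]
```

View pics/c.png

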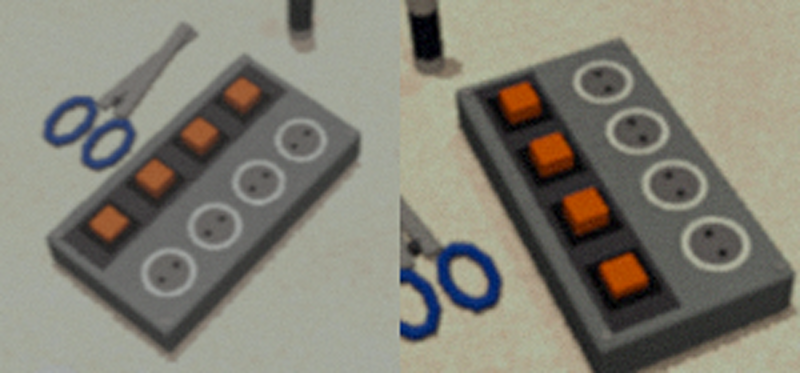

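The picture shows the nearest key in the side view (right half, about (623, 275)) sitting lower than the other three. That makes it the likely latched one, at about (512, −173). I move over it with the fingers shut and the height kept.

Emit:
{"op": "drive_tool", "data": {
  "plan": [
    {"x": -0.7,"y": -0.7,"hand": 0},
    {"x": -1.35,"y": -1.5,"hand": 0},
    {"x": -2.0,"y": -2.3,"hand": 0},
    {"x": -2.7,"y": -3.0,"hand": 0},
    {"x": -3.4,"y": -3.8,"hand": 0},
    {"x": -4.0,"y": -4.6,"hand": 0},
    {"x": -4.7,"y": -5.3,"hand": 0},
    {"x": -5.4,"y": -6.1,"hand": 0}
  ]
}}

```text
invalid input
```

Emit:
{"op": "drive_tool", "data": {
  "plan": [
    {"x": -0.7,"y": -0.7,"hand": 0},
    {"x": -1.35,"y": -1.5,"hand": 0},
    {"x": -2.0,"y": -2.3,"hand": 0},
    {"x": -2.7,"y": -3.0,"hand": 0},
    {"x": -3.4,"y": -3.8,"hand": 0},
    {"x": -4.0,"y": -4.6,"hand": 0},
    {"x": -4.7,"y": -5.3,"hand": 0},
    {"x": -5.4,"y": -6.1,"hand": 0}
  ]
}}

```text
invalid input
```

Emit:
{"op": "drive_tool", "data": {
  "plan": [
    {"x": -0.7,"y": -0.7,"z": 0,"ax": 0,"ay": 0,"az": 0,"hand": 0},
    {"x": -1.35,"y": -1.5,"z": 0,"ax": 0,"ay": 0,"az": 0,"hand": 0},
    {"x": -2.0,"y": -2.3,"z": 0,"ax": 0,"ay": 0,"az": 0,"hand": 0},
    {"x": -2.7,"y": -3.0,"z": 0,"ax": 0,"ay": 0,"az": 0,"hand": 0},
    {"x": -3.4,"y": -3.8,"z": 0,"ax": 0,"ay": 0,"az": 0,"hand": 0},
    {"x": -4.0,"y": -4.6,"z": 0,"ax": 0,"ay": 0,"az": 0,"hand": 0},
    {"x": -4.7,"y": -5.3,"z": 0,"ax": 0,"ay": 0,"az": 0,"hand": 0},
    {"x": -5.4,"y": -6.1,"z": 0,"ax": 0,"ay": 0,"az": 0,"hand": 0}
  ]
}}

```text
clock: 0.9
eef_pos: [360.1, 214.7, 231.3]
tcp_rot: [3.141, 0.0, 2.794]
contact_force: [0.7, 0.6, 0.0]
opening: -0.001
grasp_force: 0.0
```

Emit:
{"op": "drive_tool", "data": {
  "plan": [
    {"x": -0.7,"y": -0.7,"z": 0,"ax": 0,"ay": 0,"az": 0,"hand": 0},
    {"x": -1.35,"y": -1.5,"z": 0,"ax": 0,"ay": 0,"az": 0,"hand": 0},
    {"x": -2.0,"y": -2.3,"z": 0,"ax": 0,"ay": 0,"az": 0,"hand": 0},
    {"x": -2.7,"y": -3.0,"z": 0,"ax": 0,"ay": 0,"az": 0,"hand": 0},
    {"x": -3.4,"y": -3.8,"z": 0,"ax": 0,"ay": 0,"az": 0,"hand": 0},
    {"x": -4.0,"y": -4.6,"z": 0,"ax": 0,"ay": 0,"az": 0,"hand": 0},
    {"x": -4.7,"y": -5.3,"z": 0,"ax": 0,"ay": 0,"az": 0,"hand": 0},
    {"x": -5.4,"y": -6.1,"z": 0,"ax": 0,"ay": 0,"az": 0,"hand": 0}
  ]
}}

```text
clock: 1.7
eef_pos: [507.0, -156.7, 231.1]
tcp_rot: [3.141, -0.0, 2.793]
contact_force: [0.4, 0.6, 1.4]
opening: 0.0
grasp_force: 0.0
```

Emit:
{"op": "drive_tool", "data": {
  "plan": [
    {"x": 0,"y": -0.05,"z": 0.8,"ax": 0,"ay": 0,"az": 0,"hand": 0},
    {"x": 0,"y": -0.05,"z": 1.4,"ax": 0,"ay": 0,"az": 0,"hand": 0},
    {"x": 0,"y": -0.05,"z": 1.4,"ax": 0,"ay": 0,"az": 0,"hand": 0},
    {"x": 0,"y": -0.05,"z": 1.4,"ax": 0,"ay": 0,"az": 0,"hand": 0}
  ]
}}

```text
clock: 2.1
eef_pos: [505.6, -156.7, 161.4]
tcp_rot: [-3.142, -0.001, 2.794]
contact_force: [-0.4, -0.7, 0.3]
opening: -0.001
grasp_force: 0.0
```

Run:
```python
from h import *
s=monitor.sense();print({k:np.round(s[k],2) for k in("eef_pos","tcp_rot","contact_force")})
w=imaging.camera_info("wrist");i=imaging.grab_frame("wrist");j=imaging.grab_frame("side")
ks,m=keys(i,(0,512,0,384))
for c,st in ks: print(c.round(1),st,"z61",ray(w,c,61).round(1),"z55",ray(w,c,55).round(1))
cv2.imwrite("pics/w1.png",np.hstack([cv2.resize(i,(400,300)),cv2.resize(j,(400,300))])[:,:,::-1])
```

```text
{'eef_pos': array([ 505.62, -156.72,  161.41]), 'tcp_rot': array([-3.14, -0.  ,  2.79]), 'contact_force': array([-0.36, -0.67,  0.27])}
[439.3 103.9] [415, 82, 48, 44, 1398] z61 [487.3   3.   61. ] z55 [488.5   6.3  55. ]
[369.3 139.8] [348, 120, 43, 41, 1156] z61 [495.9 -54.8  61. ] z55 [497.4 -53.   55. ]
[304.1 173.2] [285, 154, 39, 40, 958] z61 [ 504.4 -112.6   61. ] z55 [ 506.1 -112.1   55. ]
[242.9 203.1] [225, 185, 36, 37, 820] z61 [ 511.8 -170.1   61. ] z55 [ 513.7 -171.    55. ]
```

View pics/w1.png

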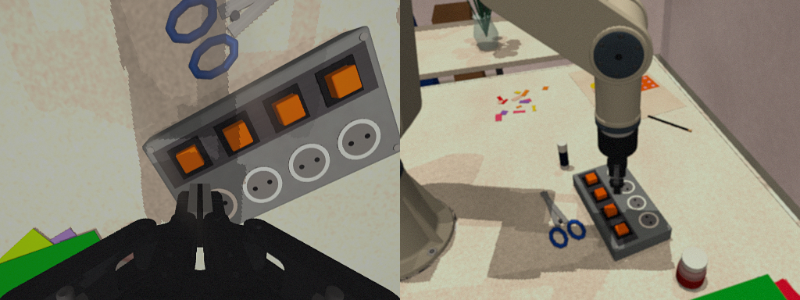

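The wrist view (left half) shows the four keys in a row, with the target at about (190, 158). The side view (right half) shows the fingers above the box. The wrist rays agree on about (512, −171), so I descend to just above the key.

Emit:
{"op": "drive_tool", "data": {
  "plan": [
    {"x": -0.23,"y": -0.23,"z": 0.7,"ax": 0,"ay": 0,"az": 0,"hand": 0},
    {"x": -0.23,"y": -0.23,"z": 1.4,"ax": 0,"ay": 0,"az": 0,"hand": 0},
    {"x": -0.23,"y": -0.23,"z": 1.8,"ax": 0,"ay": 0,"az": 0,"hand": 0},
    {"x": -0.23,"y": -0.23,"z": 1.8,"ax": 0,"ay": 0,"az": 0,"hand": 0},
    {"x": -0.23,"y": -0.23,"z": 1.8,"ax": 0,"ay": 0,"az": 0,"hand": 0}
  ]
}}

```text
clock: 2.7
eef_pos: [513.8, -171.6, 72.8]
tcp_rot: [3.142, 0.002, 2.794]
contact_force: [0.7, -0.3, 0.5]
opening: 0.003
grasp_force: 0.0
```

Emit:
{"op": "drive_tool", "data": {
  "plan": [
    {"x": 0,"y": 0,"z": 0.1,"ax": 0,"ay": 0,"az": 0,"hand": 0},
    {"x": 0,"y": 0,"z": 0.16,"ax": 0,"ay": 0,"az": 0,"hand": 0},
    {"x": 0,"y": 0,"z": 0.16,"ax": 0,"ay": 0,"az": 0,"hand": 0},
    {"x": 0,"y": 0,"z": 0.16,"ax": 0,"ay": 0,"az": 0,"hand": 0}
  ]
}}

```text
clock: 3.1
eef_pos: [512.9, -171.6, 63.7]
tcp_rot: [3.142, 0.001, 2.794]
contact_force: [0.2, -1.2, 0.2]
opening: -0.0
grasp_force: 0.0
```

Emit:
{"op": "drive_tool", "data": {
  "plan": [
    {"x": 0,"y": 0,"z": 0.04,"ax": 0,"ay": 0,"az": 0,"hand": 0},
    {"x": 0,"y": 0,"z": 0.06,"ax": 0,"ay": 0,"az": 0,"hand": 0},
    {"x": 0,"y": 0,"z": 0.06,"ax": 0,"ay": 0,"az": 0,"hand": 0},
    {"x": 0,"y": 0,"z": 0.06,"ax": 0,"ay": 0,"az": 0,"hand": 0}
  ]
}}

```text
clock: 3.5
eef_pos: [512.7, -171.6, 60.2]
tcp_rot: [-3.142, -0.0, 2.794]
contact_force: [0.6, 0.2, 0.2]
opening: -0.001
grasp_force: 0.0
```

Emit:
{"op": "drive_tool", "data": {
  "plan": [
    {"x": 0,"y": 0,"z": 0.04,"ax": 0,"ay": 0,"az": 0,"hand": 0},
    {"x": 0,"y": 0,"z": 0.04,"ax": 0,"ay": 0,"az": 0,"hand": 0},
    {"x": 0,"y": 0,"z": 0.04,"ax": 0,"ay": 0,"az": 0,"hand": 0}
  ]
}}

```text
clock: 3.8
eef_pos: [512.7, -171.6, 58.2]
tcp_rot: [-3.142, -0.0, 2.794]
contact_force: [0.4, 0.4, 0.4]
opening: 0.002
grasp_force: 0.0
```

Emit:
{"op": "drive_tool", "data": {
  "plan": [
    {"x": 0,"y": 0,"z": 0.03,"ax": 0,"ay": 0,"az": 0,"hand": 0},
    {"x": 0,"y": 0,"z": 0.03,"ax": 0,"ay": 0,"az": 0,"hand": 0},
    {"x": 0,"y": 0,"z": 0.03,"ax": 0,"ay": 0,"az": 0,"hand": 0}
  ]
}}

```text
clock: 4.1
eef_pos: [512.7, -171.6, 56.7]
tcp_rot: [3.142, -0.0, 2.794]
contact_force: [-0.1, 0.6, 0.2]
opening: 0.001
grasp_force: 0.0
```

No force at 56.7 mm, well below an up key's top at 61 mm, so this key is latched. I approach its top in small steps.

Emit:
{"op": "drive_tool", "data": {
  "plan": [
    {"x": 0,"y": 0,"z": 0.02,"ax": 0,"ay": 0,"az": 0,"hand": 0},
    {"x": 0,"y": 0,"z": 0.02,"ax": 0,"ay": 0,"az": 0,"hand": 0},
    {"x": 0,"y": 0,"z": 0.02,"ax": 0,"ay": 0,"az": 0,"hand": 0}
  ]
}}

```text
clock: 4.4
eef_pos: [512.7, -171.6, 55.8]
tcp_rot: [-3.142, -0.0, 2.794]
contact_force: [0.1, 0.1, 0.6]
opening: 0.001
grasp_force: 0.0
```

Emit:
{"op": "drive_tool", "data": {
  "plan": [
    {"x": 0,"y": 0,"z": 0.02,"ax": 0,"ay": 0,"az": 0,"hand": 0},
    {"x": 0,"y": 0,"z": 0.02,"ax": 0,"ay": 0,"az": 0,"hand": 0},
    {"x": 0,"y": 0,"z": 0.02,"ax": 0,"ay": 0,"az": 0,"hand": 0}
  ]
}}

```text
clock: 4.7
eef_pos: [512.8, -171.6, 54.9]
tcp_rot: [3.142, 0.0, 2.794]
contact_force: [-0.7, 0.0, 3.4]
opening: 0.0
grasp_force: 1.6
```

There is contact at 54.9 mm with 3.4 N, so the tap is done. Now I lift off.

Emit:
{"op": "drive_tool", "data": {
  "plan": [
    {"x": 0,"y": 0,"z": -0.1,"ax": 0,"ay": 0,"az": 0,"hand": 0},
    {"x": 0,"y": 0,"z": -0.2,"ax": 0,"ay": 0,"az": 0,"hand": 0},
    {"x": 0,"y": 0,"z": -0.2,"ax": 0,"ay": 0,"az": 0,"hand": 0},
    {"x": 0,"y": 0,"z": -0.2,"ax": 0,"ay": 0,"az": 0,"hand": 0},
    {"x": 0,"y": 0,"z": -0.2,"ax": 0,"ay": 0,"az": 0,"hand": 0}
  ]
}}

```text
clock: 5.2
eef_pos: [512.6, -171.6, 64.7]
tcp_rot: [3.142, -0.0, 2.794]
contact_force: [0.2, -0.2, -0.2]
opening: 0.003
grasp_force: 0.0
```

Run:
```python
from h import *
s=monitor.sense();print({k:np.round(s[k],2) for k in("eef_pos","contact_force")})
```

```text
{'eef_pos': array([ 512.63, -171.57,   64.72]), 'contact_force': array([ 0.24, -0.18, -0.21])}
```

The finger is off the key. Now I press it in towards 50 mm.

Emit:
{"op": "drive_tool", "data": {
  "plan": [
    {"x": 0,"y": 0,"z": 0.15,"ax": 0,"ay": 0,"az": 0,"hand": 0},
    {"x": 0,"y": 0,"z": 0.22,"ax": 0,"ay": 0,"az": 0,"hand": 0},
    {"x": 0,"y": 0,"z": 0.26,"ax": 0,"ay": 0,"az": 0,"hand": 0},
    {"x": 0,"y": 0,"z": 0.29,"ax": 0,"ay": 0,"az": 0,"hand": 0},
    {"x": 0,"y": 0,"z": 0.3,"ax": 0,"ay": 0,"az": 0,"hand": 0},
    {"x": 0,"y": 0,"z": 0.3,"ax": 0,"ay": 0,"az": 0,"hand": 0},
    {"x": 0,"y": 0,"z": 0.3,"ax": 0,"ay": 0,"az": 0,"hand": 0}
  ]
}}

```text
clock: 5.9
eef_pos: [512.8, -171.6, 50.1]
tcp_rot: [-3.142, 0.0, 2.794]
contact_force: [-0.4, -0.6, 6.6]
opening: -0.004
grasp_force: 3.3
```

Emit:
{"op": "drive_tool", "data": {
  "plan": [
    {"x": 0,"y": 0,"z": 0.02,"ax": 0,"ay": 0,"az": 0,"hand": 0},
    {"x": 0,"y": 0,"z": 0.02,"ax": 0,"ay": 0,"az": 0,"hand": 0},
    {"x": 0,"y": 0,"z": 0.02,"ax": 0,"ay": 0,"az": 0,"hand": 0}
  ]
}}

```text
clock: 6.2
eef_pos: [512.8, -171.6, 49.9]
tcp_rot: [-3.142, 0.0, 2.794]
contact_force: [-4.5, 1.8, 17.9]
opening: -0.002
grasp_force: 9.0
```

The force jumped to 18 N, so the key is on its stop. I release it, retreat upward and look.

Emit:
{"op": "drive_tool", "data": {
  "plan": [
    {"x": 0,"y": 0,"z": -0.2,"ax": 0,"ay": 0,"az": 0,"hand": 0},
    {"x": 0,"y": 0,"z": -0.6,"ax": 0,"ay": 0,"az": 0,"hand": 0},
    {"x": 0,"y": 0,"z": -1.2,"ax": 0,"ay": 0,"az": 0,"hand": 0},
    {"x": 0,"y": 0,"z": -1.9,"ax": 0,"ay": 0,"az": 0,"hand": 0},
    {"x": 0,"y": 0,"z": -2.2,"ax": 0,"ay": 0,"az": 0,"hand": 0},
    {"x": 0,"y": 0,"z": -2.2,"ax": 0,"ay": 0,"az": 0,"hand": 0},
    {"x": 0,"y": 0,"z": -2.2,"ax": 0,"ay": 0,"az": 0,"hand": 0}
  ]
}}

```text
clock: 6.9
eef_pos: [512.4, -171.5, 158.4]
tcp_rot: [-3.142, -0.0, 2.794]
contact_force: [0.1, 0.6, 0.1]
opening: 0.006
grasp_force: 0.0
```

Run:
```python
from h import *
j=imaging.grab_frame("side")
for c,s in keys(j,(225,300,215,300))[0]: print(c.round(1),s)
cv2.imwrite("pics/s2.png",cv2.resize(j[180:340,180:390],(630,480),interpolation=cv2.INTER_CUBIC)[:,:,::-1])
```

```text
[244.6 227.8] [237, 221, 16, 15, 182]
[256.3 247.2] [248, 240, 17, 16, 199]
[269.1 268.4] [261, 260, 17, 18, 221]
[283.4 291.5] [275, 283, 18, 17, 238]
```

View pics/s2.png

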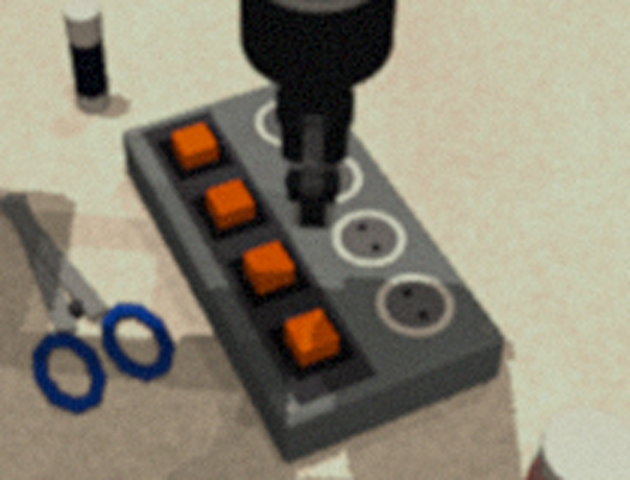

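The nearest key, at about (312, 337), now stands as tall as the other three: its blob grew from 199 to 238 px and its top edge moved up 2 px. The glue stick and scissors look undisturbed and the gripper is clear.

```bash
python3 -c "
from rig import r
print(r.sign_off())"
```

```text
the job is handed in; nothing more can be done
None
```

I found the latched key (the one at the box's −y end) by a light tap, lifted off it, pressed it fully in and let it spring up; in the last picture all four keys stand up, and the job is handed in (no verdict was returned).

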